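# Index the board tray by one turn of the hand wheel and take the picture

### The job

Bring the next LED board under the inspection camera: push the hand wheel round by its upright handle, clockwise seen from above, through exactly one full turn, so that the handle is back where it started, then press the green button to take the picture. Push with the fingertips only: do not grip the handle, keep off the tray and its boards, and leave everything else where it stands.

Things in the scene. Friction and masses are not known exactly. Their poses are not given: they have to be found in the camera images.
- wheel (a joint): angle of the hand wheel, rad: 0 at the start, grows as it is pushed clockwise seen from above; one full turn is 6.283. It is stiff (about 4 N at the handle), does not spring back and stays where it is left; end stops at -0.9 and 9.2. Through the gearbox and rack, one turn draws the board tray along by 75 mm, one nest
- wheel_hub (a point): top centre of the hub, on the upright axis of the aluminium three-spoked hand wheel (rim 137 mm across, 13 mm thick, its top 5 mm below this point; hub 32 mm across, this point 114 mm above the bench) on the grey gearbox of the inspection station
- handle_mid (a point): centre of the black upright handle standing on the wheel's rim, 55 mm out from the axis: oval, 28 mm along the rim, 20 mm across it, 60 mm tall, so it reaches 30 mm above and 30 mm below this point, which is 141 mm above the bench. Polished: it slips along a fingertip. The handle starts at any bearing about the wheel
- handle_rear (a point): rear face of the handle at mid height, 14 mm behind its middle: where a clockwise push acts (the rules call this half of the handle wheel_c0)
- handle_front (a point): front face of the handle at mid height, 14 mm ahead of its middle: the side that leads in a clockwise turn (the rules call this half wheel_c1). Pressing on front and rear at once is a grip
- capture (a joint): travel of the green picture button, m: 0 up, 0.006 fully down, which takes 5 N; it springs back
- capture_top (a point): centre of the top of the green button (32 mm across, 77 mm above the bench) on the grey control box of the station; pressed straight down
- station: the inspection station: white base plate 300 x 560 mm, 15 mm thick, origin on the bench top, its y axis along the rails. The camera hangs over the rails on a 315 mm tall column at 105 mm along x, 40 mm along y; its ring light, 72 mm across, lies at 30 mm along x, 40 mm along y, underside at height 182 mm, and the camera reaches up to 293 mm. The gearbox is 60 mm high, the control box 55 mm
- tray: the carriage with the white four-nest tray (72 x 303 mm, nests 75 mm apart, rim 54 mm above the bench), riding on the rails beyond the wheel; origin under its centre. Only the wheel may drive it: keep off
- lens_axis (a point): the point on the camera's axis at board height; at the start board2 lies under it
- board1: the first of the four white LED boards (loose disc 63 mm across, 3 mm thick, origin at the centre of its underside), lying in its nest of the tray, already inspected
- board2: the second of the four white LED boards (loose disc 63 mm across, 3 mm thick, origin at the centre of its underside), lying in its nest of the tray, under the camera at the start
- board3: the third of the four white LED boards (loose disc 63 mm across, 3 mm thick, origin at the centre of its underside), lying in its nest of the tray: the next one, to come under the camera
- board4: the last of the four white LED boards (loose disc 63 mm across, 3 mm thick, origin at the centre of its underside), lying in its nest of the tray
- lamp_cup: bystander: white lamp cup with black neck standing mouth down, 94 mm across, 112 mm tall, origin under its centre
- solder_reel: bystander: metal reel of solder, 56 mm across, 46 mm tall, origin under its centre
- screwdriver: bystander: red-handled screwdriver lying on the station's base plate beside the gearbox, 130 mm long
- flux_jar: bystander: amber jar with white cap, 38 mm across, 42 mm tall, standing on the station's base plate between gearbox and control box
Mind the look-alikes: they are no part of the job. What is shaped like the board3 but pink or red is not meant.

How it is judged:
By the outcome, as a careful person would: the job done as asked, in the order asked, and still so for the second after the job is handed in, with the robot touching nothing.
It also fails if it takes over 67 s, if anything falls off the work surface, if the arm or the gripper's body presses on something with over 40 N, if the wrist force passes 120 N, or if a joint passes its speed limit or range.

### The arm

A 7-joint arm with a two-finger parallel gripper is mounted at the origin on the work surface. World frame = base frame: x ahead of the robot, y to its left, z up, the work surface at z = 0. Lengths are in m, angles in rad, forces in N, time in s.
With the tool pointing down it reaches from about 0.425 to 0.925 m from the base axis. Payload 6.8 kg.
Tool frame: the origin (TCP) lies on the front face of the gripper's body, between the roots of the fingers; the fingertips stand 73 mm ahead of it and the grasp point (between the pads) lies 54 mm ahead of it; z points along the fingers, y is the line along which they close (so a half turn about z gives the same grasp; the last joint's range is limited). The gripper opens to 85 mm and grips with 20 to 120 N. Pads are 22 mm wide; open, the fingers measure 114 mm over their backs; the gripper's body (76 mm by 85 mm) begins 54 mm behind the grasp point. The pads swing forward as they close: fully open they stand 13 mm farther back than shut.
Start: joints at [-1.324, 0.477, 0.022, 1.555, -0.011, 1.109, -0.083], TCP at [0.234, 0.633, 0.304] pointing down, gripper open.
Joint ranges: [-2.96, 2.96], [-0.34, 2.1], [-1.41, 1.46], [0.24, 2.44], [-1.37, 4.51], [0.17, 1.92], [-2.96, 2.96]. Speed limits (rad/s): [2.39, 2.39, 3.14, 3.14, 3.14, 3.14, 3.14].

### API

Orientations are given as a unit quaternion [w, x, y, z].
In Python, from station import bot, optics gives the robot as it stands.
- The arm moves only by the tool drive_tool, never from a script. Its argument "deltas" is a list of rows, each an object with "gripper": the closure in counts, from 0 (fully open) to 255 (shut); "offset": the shift along the tool's x, y, z in units of 1000 mm (1.0 is 1000 mm), a list of three; "angular": the turn, a rotation vector about the tool's x, y, z in units of 45 degrees (1.0 is 45 degrees), a list of three. In form: [{"gripper": gripper, "offset": [dx, dy, dz], "angular": [rx, ry, rz]}, ...]. A call has 1 to 5 rows; each row is the pose to reach, as a shift and turn from the pose commanded when the call began, along the tool's axes at that moment; what a row does not reach only later rows make up. A row lasts 1/10 s, in which the tool goes at most 50 mm and 8.59 degrees, less where a joint would pass 70% of its speed; a pose out of reach is approached as far as the arm can. A call with a number of a shift or a turn outside -1 to 1 is refused whole. A call with a gripper value outside its range is refused whole. The fingers move at their own pace and stop on an object; "grip_force" is the grip in N (left out, the last holds). Time passes only in rows, so rows that repeat a pose let the fingers close. It gives the time, the measured TCP pose, the force, the opening and the grip force at its end, in the units of the state.
- bot.get_obs(): the state, without advancing time (a new reading comes with each control period).
- optics.read_camera(name): name is "scene" or "top" or "wrist"; returns the picture (420x560x3 uint8, blue, green, red); there is no depth.
- optics.camera_model(name): a dict with "fx", "fy", "cx", "cy" (pixels), "cam_to_world" (4x4, takes a point from camera to world coordinates). Camera axes: x right, y up, looking along -z (the intrinsics and any distortion apply to the point x, -y, -z); pixel columns grow to the right and rows downward; lengths in m; the calibration is good to about 2 mm. A picture is of the moment at which its call begins: read the wrist's pose just before it. camera_model takes no time and is no camera call; for the wrist camera it gives the pose at the moment of the call.
- bot.hand_in(): hands the job in; it is judged then, once.
The state is a dict: "t": time; "q": joint angles; "joint_vel": joint speeds; "joint_torque": joint torques, N m; "eef_pos": TCP position; "tool_rot": TCP orientation; "contact_force": force on the tool from outside, world axes, zero at the start; "torque": the same for the moment, N m; "gripper_width": opening from 0.0 (shut) to 1.0 (fully open); "grasp_force": force on a finger pad.
Only numpy, scipy, OpenCV 4.12 (cv2) and the standard library are available. Lean on these libraries where they do the work, as an engineer would, in place of code of your own. Each camera call takes 0.05 s, during which the arm holds its last target. There are 200 camera calls.

## Working session

There is one attempt and no reset: what is moved stays moved. The work goes in short steps, Python scripts to look and compute and a tool call to move; the robot and the scene stay as the last step left them, time stands still between calls to the robot, and variables do not carry over. Pictures are saved under pics/ and viewed, at most 10 in all, crops included, and the job is handed in when it is done.

Besides the shell and the picture viewer there is one more tool, called as a command line: name --argument value ..., lists and objects as JSON in quotes. drive_tool: Moves the arm, as the interface text tells. Its arguments: {"type":"object","properties":{"deltas":{"type":"array"},"grip_force":{"type":"number"}},"required":["deltas"]}

```bash
mkdir -p pics; ls; python3 - <<'E'
from station import bot, optics
import cv2,numpy as np
a=optics.read_camera("scene");b=optics.read_camera("top")
cv2.imwrite("pics/scene.png",a);cv2.imwrite("pics/top.png",b)
for n in("scene","top"):
    m=optics.camera_model(n);print(n,{k:np.round(v,4) if k=="cam_to_world" else v for k,v in m.items()})
o=bot.get_obs();print(o)
E
```

```text
pics
scene {'fx': 513.6532816298733, 'fy': 513.6532816298733, 'cx': 292.08974314814367, 'cy': 208.0125862621523, 'cam_to_world': array([[-0.7008, -0.6102,  0.3695,  1.2402],
       [ 0.7133, -0.602 ,  0.3587,  0.6796],
       [ 0.0036,  0.515 ,  0.8572,  1.6935],
       [ 0.    ,  0.    ,  0.    ,  1.    ]])}
top {'fx': 412.03791580017435, 'fy': 412.03791580017435, 'cx': 277.6391595385127, 'cy': 205.51840273776335, 'cam_to_world': array([[ 0.0108,  0.9764, -0.2156,  0.3091],
       [-0.9999,  0.0102, -0.0042,  0.0078],
       [-0.0019,  0.2156,  0.9765,  1.273 ],
       [ 0.    ,  0.    ,  0.    ,  1.    ]])}
{'t': 0.1, 'q': array([-1.32413152,  0.47774167,  0.0223839 ,  1.55636964, -0.01146541,
        1.10929373, -0.08313721]), 'joint_vel': array([ 8.75341835e-06, -2.39455860e-03, -2.75065411e-05, -2.64832017e-03,
       -2.01106904e-03,  2.61240106e-04,  2.10051355e-05]), 'joint_torque': array([ 4.51961954e-03, -5.97768152e+01,  1.61371529e+00, -2.81957120e+01,
        1.28348460e-02,  5.11742604e-03,  1.97153338e-05]), 'eef_pos': array([0.23436178, 0.63256045, 0.3030002 ]), 'tool_rot': array([-6.25215496e-05,  1.76472582e-01,  9.84305196e-01, -8.39667939e-04]), 'contact_force': array([-0.43022694, -0.31529734, -0.64035173]), 'torque': array([-0.02170376,  0.00540933,  0.0591726 ]), 'grasp_force': 0.0, 'gripper_width': 0.9995326290432899}
```

View pics/scene.png

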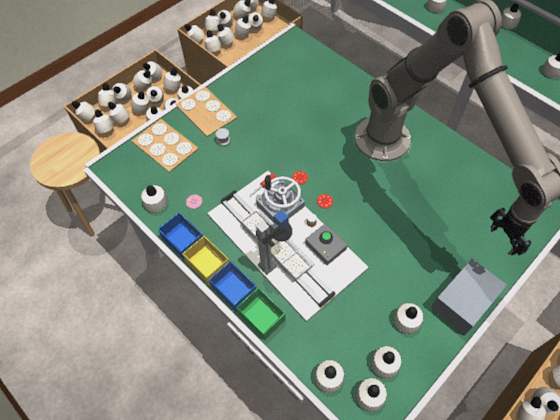

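View pics/top.png

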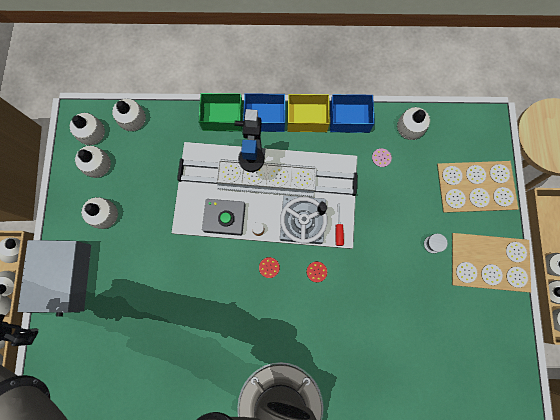

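The top view shows the wheel at about (303,219), its black handle at (322,208), the green button at (226,217), the camera column at (250,150) and the tray beyond. The red and pink discs at (269,267), (317,271) and (382,157) are look-alikes, and no board has to be handled. I'll enlarge this area and take measurements.

```bash
cat > h.py <<'E'
from station import bot, optics
import cv2,numpy as np
def ray(n,u,v,m=None):
    m=m or optics.camera_model(n);T=m["cam_to_world"]
    d=T[:3,:3]@np.array([(u-m["cx"])/m["fx"],-(v-m["cy"])/m["fy"],-1]);return T[:3,3],d
def onz(n,u,v,z,m=None):
    p,d=ray(n,u,v,m);return p+d*(z-p[2])/d[2]
def tri(obs):
    A=np.zeros((3,3));b=np.zeros(3)
    for n,u,v in obs:
        p,d=ray(n,u,v);d=d/np.linalg.norm(d);P=np.eye(3)-np.outer(d,d);A+=P;b+=P@p
    return np.linalg.solve(A,b)
def proj(n,p,m=None):
    m=m or optics.camera_model(n);T=m["cam_to_world"];c=T[:3,:3].T@(np.array(p)-T[:3,3])
    return m["cx"]+m["fx"]*c[0]/-c[2], m["cy"]-m["fy"]*c[1]/-c[2]
E
python3 - <<'E'
from h import *
a=cv2.imread("pics/scene.png");b=cv2.imread("pics/top.png")
ca=cv2.resize(a[165:285,225:355],None,fx=4,fy=4,interpolation=cv2.INTER_CUBIC)[:480,:400]
cb=cv2.resize(b[185:265,195:355],None,fx=5,fy=5,interpolation=cv2.INTER_CUBIC)
cv2.imwrite("pics/c_top.png",cb)
for n,im,(u0,v0,u1,v1) in(("scene",a,(305,220,345,260)),("top",b,(205,200,245,235))):
    h=cv2.cvtColor(im,cv2.COLOR_BGR2HSV)[v0:v1,u0:u1]
    m=cv2.inRange(h,(50,150,90),(75,255,255)); mm=cv2.moments(m,True)
    u,v=mm["m10"]/mm["m00"]+u0,mm["m01"]/mm["m00"]+v0
    print(n,mm["m00"],u,v,onz(n,u,v,.077))
for n,im,(u0,v0,u1,v1) in(("scene",a,(260,170,275,192)),("top",b,(310,195,332,220))):
    g=cv2.cvtColor(im,cv2.COLOR_BGR2GRAY)[v0:v1,u0:u1];m=(g<50).astype('u1')
    mm=cv2.moments(m,True);u,v=mm["m10"]/mm["m00"]+u0,mm["m01"]/mm["m00"]+v0
    print(n,mm["m00"],u,v,onz(n,u,v,.145)); print("\n".join("".join("%4d"%x for x in r) for r in g))
E
```

```text
Traceback (most recent call last):
ZeroDivisionError: float division by zero
```

View pics/c_top.png

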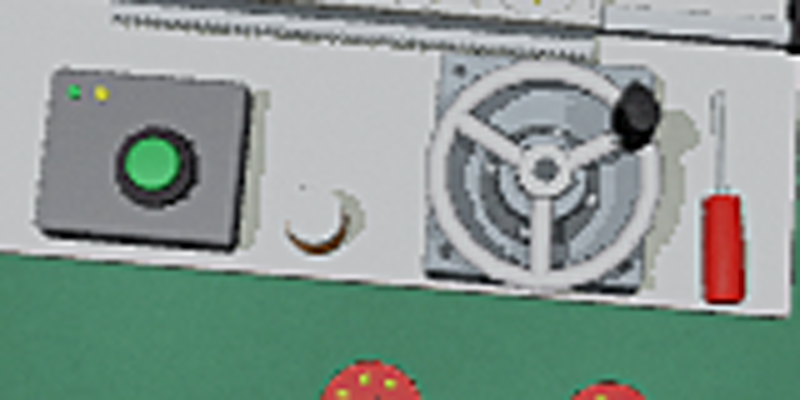

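The crop shows the hub at (304.0,218.8), the handle blob at about (322,208), the button at (225.6,217.8), and the flux jar between the button and the wheel at (258,229). The station is turned only slightly.

```bash
python3 - <<'E'
from h import *
a=cv2.imread("pics/scene.png");b=cv2.imread("pics/top.png")
hub=onz("top",304.0,218.8,.114);but=onz("top",225.6,217.8,.077)
print("hub",hub,proj("scene",hub),"but",but,proj("scene",but))
for n,im,(u0,v0,u1,v1) in(("scene",a,(258,168,278,200)),("top",b,(310,195,334,222))):
    g=cv2.cvtColor(im,cv2.COLOR_BGR2GRAY)[v0:v1,u0:u1];m=(g<60).astype('u1')
    k,l,s,c=cv2.connectedComponentsWithStats(m)
    i=1+np.argmax(s[1:,4]);print(n,s[i],c[i]+[u0,v0],onz(n,*(c[i]+[u0,v0]),.145))
for bear in (0,): pass
# rails direction: front plate edge in crop (0,252)->(780,318)
p=onz("top",195,185+252/5,.015);q=onz("top",195+780/5,185+318/5,.015);print("plate edge",p,q,np.degrees(np.arctan2(*(p-q)[1::-1])))
c=cv2.resize(a[165:285,225:355],None,fx=5,fy=5,interpolation=cv2.INTER_CUBIC)
cv2.imwrite("pics/c_scene.png",c)
E
```

```text
hub [ 0.52688596 -0.06295572  0.114     ] (np.float64(282.41699585655823), np.float64(189.23965644392408)) but [0.53441904 0.16632409 0.077     ] (np.float64(326.50866387780906), np.float64(234.06092350615103))
scene [ 7  8  5 14 53] [267.18867925 182.9245283 ] [ 0.56035658 -0.10695383  0.145     ]
top [ 7  7 10 14 85] [321.64705882 208.27058824] [ 0.55154786 -0.11053508  0.145     ]
plate edge [0.49000571 0.266667   0.015     ] [ 0.45440716 -0.21229389  0.015     ] 85.74933236605901
```

View pics/c_scene.png

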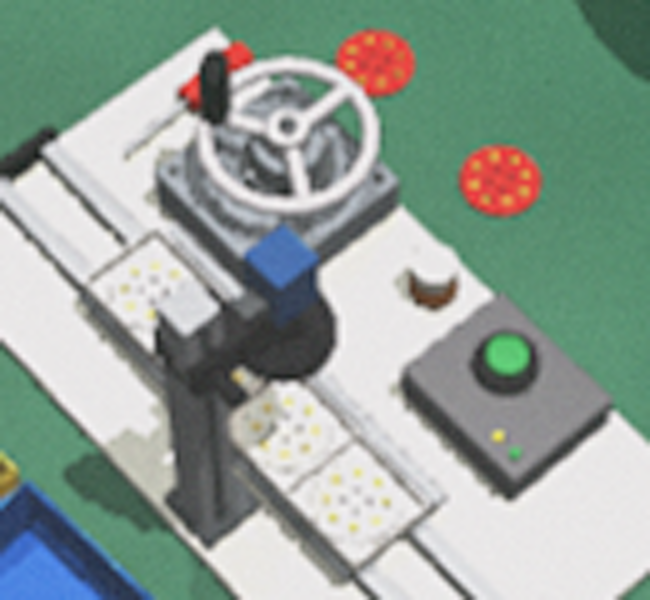

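The hub is at about (0.527,-0.063), consistent in both views. The handle sits at bearing about -60° and the button at about (0.534,0.166). I'll lift, square the tool to the world axes and close the gripper, then move above the wheel along the robot's side, clear of the camera.

drive_tool --deltas '[{"gripper": 255,"offset": [0,0,-0.04],"angular": [0,0,-0.15]},{"gripper": 255,"offset": [0,0,-0.08],"angular": [0,0,-0.3]},{"gripper": 255,"offset": [0,0,-0.12],"angular": [0,0,-0.452]},{"gripper": 255,"offset": [0,0,-0.12],"angular": [0,0,-0.452]}]' --grip_force 60

```text
t: 0.5
eef_pos: [0.2352, 0.6345, 0.4306]
tool_rot: [0.001, -0.001, 1.0, 0.005]
contact_force: [0.3, 0.3, 0.1]
gripper_width: 0.333
grasp_force: 0.0
```

drive_tool --deltas '[{"gripper": 255,"offset": [-0.027,-0.04,0],"angular": [0,0,0]},{"gripper": 255,"offset": [-0.054,-0.08,0],"angular": [0,0,0]},{"gripper": 255,"offset": [-0.081,-0.12,0],"angular": [0,0,0]},{"gripper": 255,"offset": [-0.108,-0.16,0],"angular": [0,0,0]},{"gripper": 255,"offset": [-0.135,-0.2,0],"angular": [0,0,0]}]'

```text
t: 1.0
eef_pos: [0.3702, 0.431, 0.4232]
tool_rot: [-0.0, 0.0, 1.0, -0.0]
contact_force: [1.2, 0.2, 0.4]
gripper_width: -0.002
grasp_force: 0.0
```

drive_tool --deltas '[{"gripper": 255,"offset": [-0.01,-0.048,0],"angular": [0,0,0]},{"gripper": 255,"offset": [-0.02,-0.096,0],"angular": [0,0,0]},{"gripper": 255,"offset": [-0.03,-0.144,0],"angular": [0,0,0]},{"gripper": 255,"offset": [-0.04,-0.192,0],"angular": [0,0,0]},{"gripper": 255,"offset": [-0.05,-0.24,0],"angular": [0,0,0]}]'

```text
t: 1.5
eef_pos: [0.4194, 0.1908, 0.4233]
tool_rot: [-0.0, 0.0, 1.0, -0.0]
contact_force: [1.7, 0.4, 0.5]
gripper_width: 0.0
grasp_force: 0.0
```

drive_tool --deltas '[{"gripper": 255,"offset": [-0.01,-0.048,0],"angular": [0,0,0]},{"gripper": 255,"offset": [-0.02,-0.096,0],"angular": [0,0,0]},{"gripper": 255,"offset": [-0.03,-0.144,0],"angular": [0,0,0]},{"gripper": 255,"offset": [-0.04,-0.192,0],"angular": [0,0,0]},{"gripper": 255,"offset": [-0.05,-0.24,0],"angular": [0,0,0]}]'

```text
t: 2.0
eef_pos: [0.4692, -0.049, 0.4235]
tool_rot: [-0.0, 0.0, 1.0, 0.0]
contact_force: [0.9, 0.2, -0.3]
gripper_width: -0.002
grasp_force: 0.0
```

```bash
python3 - <<'E'
from h import *
o=bot.get_obs();m=optics.camera_model("wrist");w=optics.read_camera("wrist")
cv2.imwrite("pics/w0.png",w);print(o["eef_pos"],o["q"],o["t"]);print(m)
np.save("w0m.npy",m,allow_pickle=True)
print("hub",proj("wrist",(.527,-.063,.114),m),"handle",proj("wrist",(.554,-.110,.171),m))
E
```

```text
[ 0.46922168 -0.04902213  0.42354464] [-0.4910039   0.0140041   0.4755832   1.88375975 -0.00714067  1.24553648
  1.55728723] 2.0
{'fx': 341.1107202270872, 'fy': 341.1107202270872, 'cx': 278.83814757231414, 'cy': 205.4910219047019, 'cam_to_world': array([[ 1.12141753e-03, -9.51549533e-01, -3.07493461e-01,
         3.88752810e-01],
       [ 9.99998732e-01,  1.41481691e-03, -7.31242399e-04,
        -4.99088772e-02],
       [ 1.13086031e-03, -3.07492251e-01,  9.51549913e-01,
         4.93168624e-01],
       [ 0.00000000e+00,  0.00000000e+00,  0.00000000e+00,
         1.00000000e+00]])}
hub (np.float64(267.5341181148207), np.float64(218.1578900912083)) handle (np.float64(221.30343495180279), np.float64(261.1083767325613))
```

View pics/w0.png

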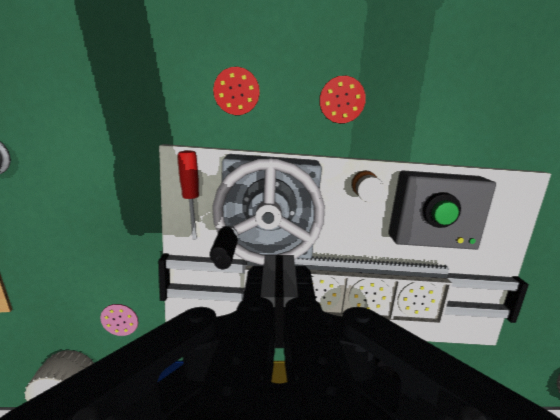

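The wrist view shows the hub at (268,217), the handle from its foot at (231,235) to its top at (222,257), and the button at (445,211). The closed fingers run up to (280,260). I'll refine from this picture, which also serves as the start reference.

```bash
python3 - <<'E'
from h import *
m=np.load("w0m.npy",allow_pickle=True).item();w=cv2.imread("pics/w0.png")
print("hub",onz("w",268,216.8,.114,m))
h=cv2.cvtColor(w,cv2.COLOR_BGR2HSV);
k=cv2.inRange(h,(50,150,110),(75,255,255));k[:,:415]=0;k[:170]=0;k[236:]=0;k[:,470:]=0
mm=cv2.moments(k,True);u,v=mm["m10"]/mm["m00"],mm["m01"]/mm["m00"];print("btn",mm["m00"],u,v,onz("w",u,v,.077,m))
g=cv2.cvtColor(w,cv2.COLOR_BGR2GRAY);k=((g<40)*255).astype('u1');k[:, :205]=0;k[:,243:]=0;k[:222]=0;k[275:]=0
n,l,s,c=cv2.connectedComponentsWithStats(k);i=1+np.argmax(s[1:,4]);print("handle",s[i],c[i])
hub=onz("w",268,216.8,.114,m)
ctr=max(cv2.findContours((l==i).astype('u1'),0,1)[0],key=cv2.contourArea);print(cv2.fitEllipse(ctr))
for b in range(-70,-49,4):
    t=np.radians(b);p=hub[:2]+.055*np.array([np.cos(t),np.sin(t)]);print(b,np.round(p,4),np.round(proj("w",(*p,.141),m),1),np.round(proj("w",(*p,.171),m),1))
E
```

```text
hub [ 0.52529541 -0.06243063  0.114     ]
btn 386.0 446.3056994818653 212.96373056994818 [0.53370627 0.16677779 0.077     ]
handle [210 226  28  43 784] [223.74107143 247.59438776]
((223.6284637451172, 247.8438262939453), (22.468740463256836, 43.223731994628906), 14.48182201385498)
-70 [ 0.5441 -0.1141] [221.4 240.8] [216.8 252.5]
-66 [ 0.5477 -0.1127] [222.9 243.7] [218.4 255.6]
-62 [ 0.5511 -0.111 ] [224.5 246.5] [220.2 258.6]
-58 [ 0.5544 -0.1091] [226.4 249.2] [222.2 261.5]
-54 [ 0.5576 -0.1069] [228.4 251.7] [224.4 264.2]
-50 [ 0.5606 -0.1046] [230.6 254.2] [226.8 266.8]
```

Handle bearing is about -61.5°, hub (0.526,-0.063), button (0.534,0.167). Next I'll move behind the handle at bearing -10° and descend until the tips sit about 25 mm above the rim.

drive_tool --deltas '[{"gripper": 255,"offset": [-0.04,-0.008,0],"angular": [0,0,0]},{"gripper": 255,"offset": [-0.08,-0.016,0],"angular": [0,0,0]},{"gripper": 255,"offset": [-0.118,-0.024,0],"angular": [0,0,0]},{"gripper": 255,"offset": [-0.118,-0.024,0.04],"angular": [0,0,0]},{"gripper": 255,"offset": [-0.118,-0.024,0.08],"angular": [0,0,0]}]'

```text
t: 2.55
eef_pos: [0.5888, -0.0711, 0.3426]
tool_rot: [0.001, 0.0, 1.0, -0.0]
contact_force: [-1.0, 0.0, -0.9]
gripper_width: 0.001
grasp_force: 0.0
```

drive_tool --deltas '[{"gripper": 255,"offset": [0,0,0.04],"angular": [0,0,0]},{"gripper": 255,"offset": [0,0,0.08],"angular": [0,0,0]},{"gripper": 255,"offset": [0,0,0.11],"angular": [0,0,0]},{"gripper": 255,"offset": [0,0,0.136],"angular": [0,0,0]},{"gripper": 255,"offset": [0,0,0.136],"angular": [0,0,0]}]'

```text
t: 3.05
eef_pos: [0.585, -0.0702, 0.2039]
tool_rot: [-0.004, 0.0, 1.0, -0.0]
contact_force: [-0.6, -0.0, -0.1]
gripper_width: 0.004
grasp_force: 0.0
```

```bash
python3 - <<'E'
from h import *
o=bot.get_obs();m=optics.camera_model("wrist");w=optics.read_camera("wrist")
cv2.imwrite("pics/w1.png",w);p=o["eef_pos"];print(p,o["q"],o["t"],o["contact_force"])
print("tip expected",proj("wrist",(p[0],p[1],p[2]-.073),m),proj("wrist",(p[0],p[1],p[2]-.086),m))
# waypoint plan: pusher at r=.062 about hub, 15 deg steps clockwise
for b in range(-10,-400,-15):
    t=np.radians(b);print(b,np.round(np.array([.526,-.0627])+.062*np.array([np.cos(t),np.sin(t)]),4),end="; ")
E
```

```text
[ 0.58502202 -0.07021094  0.20390689] [-0.33004319  0.48545255  0.4538538   1.87541311 -0.27466629  0.85052153
  1.83333195] 3.05 [-0.64282338 -0.00922682 -0.09486451]
tip expected (np.float64(280.61928943850415), np.float64(276.13911682092674)) (np.float64(280.47433239448236), np.float64(263.3859874776182))
-10 [ 0.5871 -0.0735]; -25 [ 0.5822 -0.0889]; -40 [ 0.5735 -0.1026]; -55 [ 0.5616 -0.1135]; -70 [ 0.5472 -0.121 ]; -85 [ 0.5314 -0.1245]; -100 [ 0.5152 -0.1238]; -115 [ 0.4998 -0.1189]; -130 [ 0.4861 -0.1102]; -145 [ 0.4752 -0.0983]; -160 [ 0.4677 -0.0839]; -175 [ 0.4642 -0.0681]; -190 [ 0.4649 -0.0519]; -205 [ 0.4698 -0.0365]; -220 [ 0.4785 -0.0228]; -235 [ 0.4904 -0.0119]; -250 [ 0.5048 -0.0044]; -265 [ 0.5206 -0.0009]; -280 [ 0.5368 -0.0016]; -295 [ 0.5522 -0.0065]; -310 [ 0.5659 -0.0152]; -325 [ 0.5768 -0.0271]; -340 [ 0.5843 -0.0415]; -355 [ 0.5878 -0.0573]; -370 [ 0.5871 -0.0735]; -385 [ 0.5822 -0.0889];
```

View pics/w1.png

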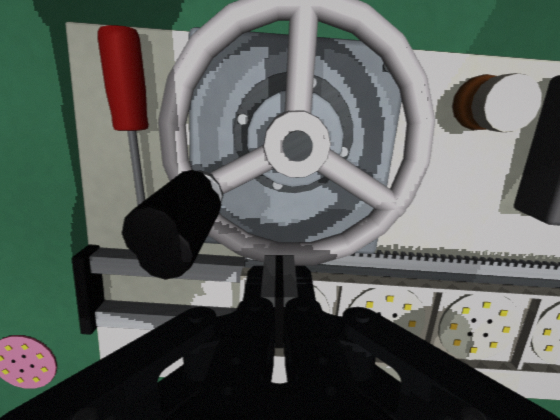

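The tips hang just above the rim at about (280,258), with the handle clear ahead at (175,225), and the jar and screwdriver are well away. I'll work out the row numbers for the arc.

```bash
python3 - <<'E'
import numpy as np
c=np.array([.587,-.0716])
for k in range(7):
    rows=[]
    for j in range(1,6):
        t=np.radians(-10-50*k-10*j);p=np.array([.526,-.0627])+.062*np.array([np.cos(t),np.sin(t)])
        d=np.round((p-c)*[-1,1],3);rows.append([float(d[0]),float(d[1])])
    print(-10-50*(k+1),rows);c=c+d*[-1,1]
print(c)
E
```

```text
-60 [[0.003, -0.012], [0.007, -0.022], [0.014, -0.031], [0.021, -0.039], [0.03, -0.045]]
-110 [[0.01, -0.004], [0.02, -0.007], [0.031, -0.008], [0.042, -0.007], [0.052, -0.004]]
-160 [[0.01, 0.004], [0.019, 0.01], [0.026, 0.018], [0.033, 0.027], [0.037, 0.037]]
-210 [[0.003, 0.01], [0.004, 0.021], [0.003, 0.032], [0.0, 0.042], [-0.004, 0.052]]
-260 [[-0.007, 0.009], [-0.014, 0.016], [-0.023, 0.023], [-0.033, 0.027], [-0.043, 0.03]]
-310 [[-0.011, 0.001], [-0.022, -0.0], [-0.032, -0.003], [-0.042, -0.007], [-0.051, -0.014]]
-360 [[-0.007, -0.007], [-0.014, -0.016], [-0.018, -0.026], [-0.021, -0.036], [-0.022, -0.047]]
[ 0.588  -0.0626]
```

drive_tool --deltas '[{"gripper": 255,"offset": [0.003,-0.012,0],"angular": [0,0,0]},{"gripper": 255,"offset": [0.007,-0.022,0],"angular": [0,0,0]},{"gripper": 255,"offset": [0.014,-0.031,0],"angular": [0,0,0]},{"gripper": 255,"offset": [0.021,-0.039,0],"angular": [0,0,0]},{"gripper": 255,"offset": [0.03,-0.045,0],"angular": [0,0,0]}]'

```text
t: 3.6
eef_pos: [0.5582, -0.1168, 0.209]
tool_rot: [0.002, 0.0, 1.0, -0.0]
contact_force: [4.3, 1.3, 0.9]
gripper_width: -0.001
grasp_force: 2.2
```

```bash
python3 - <<'E'
from h import *
w=optics.read_camera("wrist");s=optics.read_camera("top");o=bot.get_obs();print(o["eef_pos"],o["contact_force"],o["q"],o["tool_rot"])
c=cv2.resize(s[185:265,270:370],(500,400),interpolation=cv2.INTER_CUBIC);w=cv2.resize(w,None,fx=.95,fy=.95)[:399]
cv2.imwrite("pics/p1.png",np.hstack([w[:,:300],c[:399]]) )
E
```

```text
[ 0.55620562 -0.11760528  0.20838377] [ 0.09295617 -0.97024463  0.39268736] [-0.2633301   0.44607768  0.4671372   1.92673735 -0.26617715  0.82938199
  1.91453452] [-1.20939123e-04  1.03747838e-03  9.99999446e-01 -1.28598543e-04]
```

View pics/p1.png

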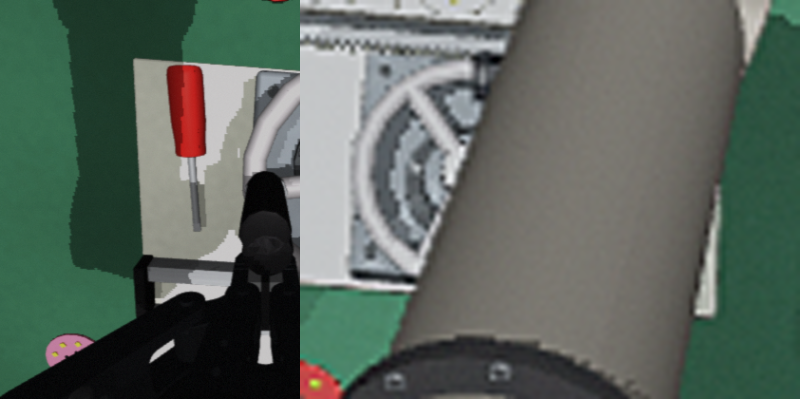

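The wheel is turning. In the left half (wrist view) the handle at about (265,215) leads the fingers with its foot near the rim, and the push force is about 4 N. I'll continue.

drive_tool --deltas '[{"gripper": 255,"offset": [0.01,-0.004,0],"angular": [0,0,0]},{"gripper": 255,"offset": [0.02,-0.007,0],"angular": [0,0,0]},{"gripper": 255,"offset": [0.031,-0.008,0],"angular": [0,0,0]},{"gripper": 255,"offset": [0.042,-0.007,0],"angular": [0,0,0]},{"gripper": 255,"offset": [0.052,-0.004,0],"angular": [0,0,0]}]'

```text
t: 4.2
eef_pos: [0.5055, -0.12, 0.2082]
tool_rot: [0.001, 0.0, 1.0, -0.0]
contact_force: [6.7, -0.3, 0.2]
gripper_width: -0.001
grasp_force: 2.7
```

drive_tool --deltas '[{"gripper": 255,"offset": [0.01,0.004,0],"angular": [0,0,0]},{"gripper": 255,"offset": [0.019,0.01,0],"angular": [0,0,0]},{"gripper": 255,"offset": [0.026,0.018,0],"angular": [0,0,0]},{"gripper": 255,"offset": [0.033,0.027,0],"angular": [0,0,0]},{"gripper": 255,"offset": [0.037,0.037,0],"angular": [0,0,0]}]'

```text
t: 4.7
eef_pos: [0.4674, -0.0826, 0.2077]
tool_rot: [-0.001, 0.0, 1.0, -0.0]
contact_force: [2.0, -4.6, -0.5]
gripper_width: -0.002
grasp_force: 2.3
```

```bash
python3 - <<'E'
from h import *
w=optics.read_camera("wrist");o=bot.get_obs();print(o["eef_pos"],o["contact_force"],o["q"],o["tool_rot"])
cv2.imwrite("pics/p2.png",w)
E
```

```text
[ 0.46712006 -0.08053615  0.20748878] [-0.91385154 -1.61968985  0.05883163] [-0.36678936  0.29914708  0.48211906  2.13970105 -0.20376994  0.74794163
  1.82011988] [-1.12037989e-03 -8.72890140e-04  9.99998804e-01  6.12632475e-04]
```

View pics/p2.png

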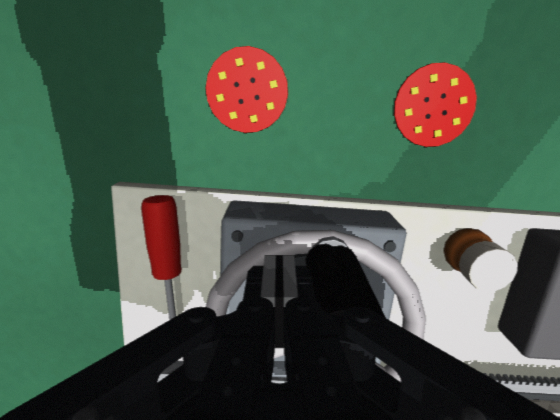

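The view matches the plan: the handle at about (335,270) is beside the fingers at (280,265) on its +y side, near bearing 170°. Everything else is untouched. I'll push on round the near side.

drive_tool --deltas '[{"gripper": 255,"offset": [0.003,0.01,0],"angular": [0,0,0]},{"gripper": 255,"offset": [0.004,0.021,0],"angular": [0,0,0]},{"gripper": 255,"offset": [0.003,0.032,0],"angular": [0,0,0]},{"gripper": 255,"offset": [0.0,0.042,0],"angular": [0,0,0]},{"gripper": 255,"offset": [-0.004,0.052,0],"angular": [0,0,0]}]'

```text
t: 5.25
eef_pos: [0.4721, -0.03, 0.2075]
tool_rot: [-0.001, -0.0, 1.0, -0.0]
contact_force: [-3.7, -3.8, -0.7]
gripper_width: 0.003
grasp_force: 2.0
```

drive_tool --deltas '[{"gripper": 255,"offset": [-0.007,0.009,0],"angular": [0,0,0]},{"gripper": 255,"offset": [-0.014,0.016,0],"angular": [0,0,0]},{"gripper": 255,"offset": [-0.023,0.023,0],"angular": [0,0,0]},{"gripper": 255,"offset": [-0.033,0.027,0],"angular": [0,0,0]},{"gripper": 255,"offset": [-0.043,0.03,0],"angular": [0,0,0]}]'

```text
t: 5.75
eef_pos: [0.5165, -0.0005, 0.2078]
tool_rot: [-0.0, -0.0, 1.0, 0.0]
contact_force: [-4.9, -1.3, 0.5]
gripper_width: -0.0
grasp_force: 2.3
```

drive_tool --deltas '[{"gripper": 255,"offset": [-0.011,0.001,0],"angular": [0,0,0]},{"gripper": 255,"offset": [-0.022,0,0],"angular": [0,0,0]},{"gripper": 255,"offset": [-0.032,-0.003,0],"angular": [0,0,0]},{"gripper": 255,"offset": [-0.042,-0.007,0],"angular": [0,0,0]},{"gripper": 255,"offset": [-0.051,-0.014,0],"angular": [0,0,0]}]'

```text
t: 6.25
eef_pos: [0.5679, -0.0141, 0.2079]
tool_rot: [0.0, -0.001, 1.0, 0.001]
contact_force: [-2.6, 3.3, 0.7]
gripper_width: 0.0
grasp_force: 2.1
```

```bash
python3 - <<'E'
from h import *
w=optics.read_camera("wrist");o=bot.get_obs();print(o["eef_pos"],o["contact_force"],o["q"],o["tool_rot"])
cv2.imwrite("pics/p3.png",w)
E
```

```text
[ 0.56960411 -0.01565404  0.20833183] [ 1.81598619  2.39124532 -0.44527145] [-0.42365517  0.44252122  0.44016796  1.92461902 -0.25116313  0.82427668
  1.72128441] [1.77385488e-03 5.08685613e-05 9.99998425e-01 2.57657353e-05]
```

View pics/p3.png

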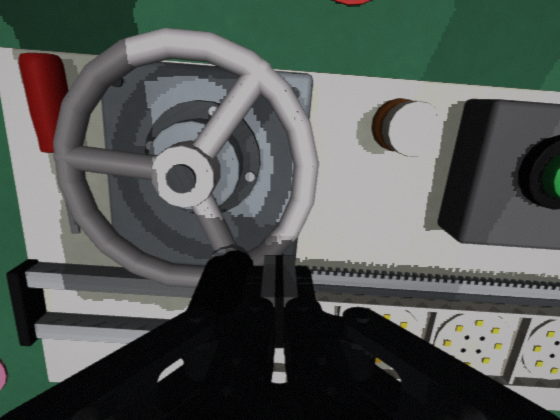

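The handle spoke now points to (235,255), with the handle ahead of the fingers and about 80° still to go. I'll push to just short of the end, then measure.

drive_tool --deltas '[{"gripper": 255,"offset": [-0.007,-0.007,0],"angular": [0,0,0]},{"gripper": 255,"offset": [-0.014,-0.016,0],"angular": [0,0,0]},{"gripper": 255,"offset": [-0.018,-0.026,0],"angular": [0,0,0]},{"gripper": 255,"offset": [-0.021,-0.036,0],"angular": [0,0,0]},{"gripper": 255,"offset": [-0.022,-0.047,0],"angular": [0,0,0]}]'

```text
t: 6.8
eef_pos: [0.5894, -0.0623, 0.2081]
tool_rot: [0.001, -0.0, 1.0, 0.0]
contact_force: [0.1, 4.0, -0.3]
gripper_width: 0.001
grasp_force: 2.1
```

drive_tool --deltas '[{"gripper": 255,"offset": [0.001,-0.011,0],"angular": [0,0,0]},{"gripper": 255,"offset": [0.004,-0.021,0],"angular": [0,0,0]},{"gripper": 255,"offset": [0.004,-0.021,0],"angular": [0,0,0]}]'

```text
t: 7.1
eef_pos: [0.5843, -0.086, 0.2084]
tool_rot: [0.001, 0.002, 1.0, -0.001]
contact_force: [-0.4, -1.4, -0.1]
gripper_width: 0.003
grasp_force: 0.0
```

```bash
cat >> h.py <<'E'
def rect(w,m,hub=(.526,-.0627),z=.109,R=.09,S=200):
    """rectify the wheel plane: image of 2R x 2R, up = +x, left = +y"""
    w4=[(hub[0]+a*R,hub[1]+b*R) for a,b in((1,1),(1,-1),(-1,-1),(-1,1))]
    src=np.float32([proj("w",(*p,z),m) for p in w4]);dst=np.float32([(0,0),(S,0),(S,S),(0,S)])
    return cv2.warpPerspective(w,cv2.getPerspectiveTransform(src,dst),(S,S),flags=cv2.INTER_LINEAR)
E
python3 - <<'E'
from h import *
o=bot.get_obs();m=optics.camera_model("wrist");w=optics.read_camera("wrist");print(o["eef_pos"],o["contact_force"],o["t"])
cv2.imwrite("pics/p4.png",w)
m0=np.load("w0m.npy",allow_pickle=True).item();w0=cv2.imread("pics/w0.png")
m1=dict(m)
cv2.imwrite("pics/cmp.png",np.hstack([cv2.resize(rect(w0,m0),(400,400)),cv2.resize(rect(w,m),(400,400))]))
# spoke bearings: bright ring profile at r 0.025-0.04
for im,mm in((w0,m0),(w,m)):
    hb=np.mean([onz("w",*proj("w",(.526,-.0627,.114),mm),.114,mm)],0)
    g=cv2.GaussianBlur(cv2.cvtColor(im,cv2.COLOR_BGR2GRAY),(3,3),0).astype(np.float32);B=np.arange(0,360,2);v=np.zeros(len(B))
    for r in np.arange(.024,.040,.002):
        for i,b in enumerate(np.radians(B)):
            x,y=proj("w",(.526+r*np.cos(b),-.0627+r*np.sin(b),.106),mm)
            if 0<=x<559 and 0<=y<419:v[i]+=g[int(y+.5),int(x+.5)]/8
    f=[sum(v[(np.abs((B-(a+120*k)+180)%360-180)<8)].mean() for k in range(3)) for a in range(120)]
    print("spokes",np.argsort(f)[::-1][:8],np.round(np.sort(f)[::-1][:8]))
E
```

```text
[ 0.58432347 -0.08600498  0.20837723] [-0.37275373 -1.43030628 -0.06741855] 7.1
spokes [58 56 57 59 60 55 54 61] [560. 559. 551. 544. 544. 543. 542. 522.]
spokes [72 70 71 74 73 69 68 75] [552. 548. 542. 538. 536. 529. 526. 515.]
```

View pics/cmp.png

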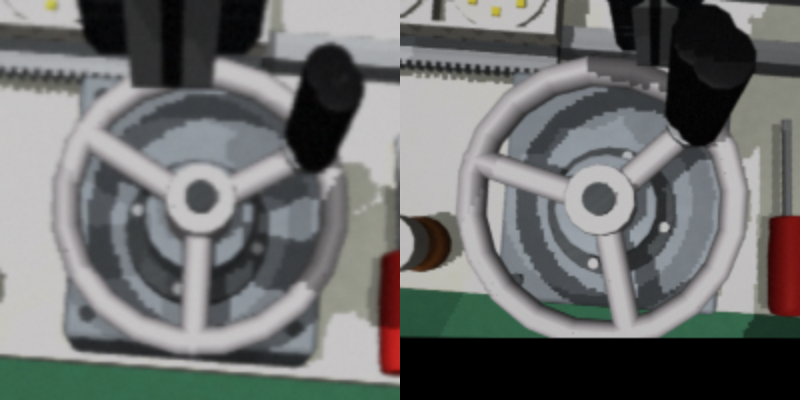

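Left is the start view and right is now: the same spoke pattern, with the handle short of its start by about 14° (spokes at 71° against 57°). I'll creep on slowly and measure numerically.

drive_tool --deltas '[{"gripper": 255,"offset": [0.001,-0.003,0],"angular": [0,0,0]},{"gripper": 255,"offset": [0.002,-0.006,0],"angular": [0,0,0]},{"gripper": 255,"offset": [0.004,-0.009,0],"angular": [0,0,0]},{"gripper": 255,"offset": [0.005,-0.011,0],"angular": [0,0,0]},{"gripper": 255,"offset": [0.005,-0.011,0],"angular": [0,0,0]}]'

```text
t: 7.65
eef_pos: [0.5794, -0.0943, 0.2079]
tool_rot: [-0.0, 0.0, 1.0, -0.0]
contact_force: [1.4, 2.2, -0.2]
gripper_width: -0.004
grasp_force: 1.2
```

```bash
cat >> h.py <<'E'
from scipy.ndimage import map_coordinates
def spoke(im,mm,hub=(.526,-.0627)):
    """phase (deg, mod 120) of the three bright spokes: third harmonic of brightness round the hub, and matched window"""
    g=cv2.cvtColor(im,cv2.COLOR_BGR2GRAY).astype(np.float32);B=np.arange(0,360,1.);v=np.zeros(360)
    for r in np.arange(.022,.038,.002):
        uv=np.array([proj("w",(hub[0]+r*np.cos(b),hub[1]+r*np.sin(b),.106),mm) for b in np.radians(B)])
        v+=map_coordinates(g,[uv[:,1],uv[:,0]],order=1,mode="nearest")
    a=np.arange(0,120,.5);v=np.minimum(v/8,200)
    f=np.array([sum(np.interp((x+120*k+np.linspace(-9,9,37))%360,B,v).mean() for k in range(3)) for x in a])
    top=f>f.max()-.12*(f.max()-f.min());return a[np.argmax(f)],(a[top]*f[top]).sum()/f[top].sum(),np.ptp(a[top])
E
cat > meas.py <<'E'
from h import *
o=bot.get_obs();m=optics.camera_model("wrist");w=optics.read_camera("wrist");print(o["eef_pos"],o["contact_force"],o["t"])
m0=np.load("w0m.npy",allow_pickle=True).item();w0=cv2.imread("pics/w0.png")
print("start",spoke(w0,m0),"now",spoke(w,m))
E
python3 meas.py
```

```text
[ 0.57943641 -0.09427173  0.20788335] [ 1.4034641   2.15670444 -0.22355989] 7.65
start (np.float64(57.0), np.float64(57.00146090228742), np.float64(8.0)) now (np.float64(62.0), np.float64(62.248919356314374), np.float64(7.5))
```

drive_tool --deltas '[{"gripper": 255,"offset": [0.001,-0.001,0],"angular": [0,0,0]},{"gripper": 255,"offset": [0.0015,-0.002,0],"angular": [0,0,0]},{"gripper": 255,"offset": [0.002,-0.003,0],"angular": [0,0,0]},{"gripper": 255,"offset": [0.002,-0.003,0],"angular": [0,0,0]}]'

```text
t: 8.1
eef_pos: [0.5776, -0.0972, 0.208]
tool_rot: [0.0, 0.0, 1.0, -0.0]
contact_force: [2.6, 2.5, -0.3]
gripper_width: -0.004
grasp_force: 1.5
```

```bash
python3 meas.py
```

```text
[ 0.5776417  -0.09722741  0.20795036] [ 2.60150456  2.46110835 -0.33122528] 8.1
start (np.float64(57.0), np.float64(57.00146090228742), np.float64(8.0)) now (np.float64(59.0), np.float64(59.00463615291798), np.float64(8.0))
```

drive_tool --deltas '[{"gripper": 255,"offset": [-0.007,0.015,0],"angular": [0,0,0]},{"gripper": 255,"offset": [-0.009,0.023,-0.01],"angular": [0,0,0]},{"gripper": 255,"offset": [-0.009,0.023,-0.05],"angular": [0,0,0]},{"gripper": 255,"offset": [-0.009,0.023,-0.095],"angular": [0,0,0]},{"gripper": 255,"offset": [-0.009,0.023,-0.14],"angular": [0,0,0]}]'

```text
t: 8.65
eef_pos: [0.5862, -0.0733, 0.3498]
tool_rot: [-0.001, -0.0, 1.0, -0.0]
contact_force: [0.7, 0.8, 0.0]
gripper_width: 0.002
grasp_force: 0.0
```

drive_tool --deltas '[{"gripper": 255,"offset": [0,0,-0.04],"angular": [0,0,0]},{"gripper": 255,"offset": [0.03,0.006,-0.076],"angular": [0,0,0]},{"gripper": 255,"offset": [0.075,0.015,-0.076],"angular": [0,0,0]},{"gripper": 255,"offset": [0.118,0.025,-0.076],"angular": [0,0,0]},{"gripper": 255,"offset": [0.118,0.025,-0.076],"angular": [0,0,0]}]'

```text
t: 9.15
eef_pos: [0.4639, -0.0484, 0.4243]
tool_rot: [-0.001, -0.001, 1.0, 0.001]
contact_force: [0.8, 1.0, 0.3]
gripper_width: 0.005
grasp_force: 0.0
```

```bash
cat > meas2.py <<'E'
exec(open("meas.py").read())
def blob(im,mm):
    g=rect(im,mm,z=.141,R=.09,S=360);g=cv2.cvtColor(g,cv2.COLOR_BGR2GRAY)
    k=((g<45)*255).astype('u1');k[:, :255]=0;k[150:]=0;k[:5]=0
    n,l,s,c=cv2.connectedComponentsWithStats(k);i=1+np.argmax(s[1:,4]);p=(180-c[i][::-1])/2000
    return s[i],p,np.degrees(np.arctan2(p[1],p[0]))
print(blob(w0,m0),blob(w,m))
E
python3 meas2.py
```

```text
[ 0.46388782 -0.04840436  0.42425052] [0.75923318 0.97472491 0.2569456 ] 9.15
start (np.float64(57.0), np.float64(57.00146090228742), np.float64(8.0)) now (np.float64(59.0), np.float64(58.75329075639277), np.float64(8.5))
(array([ 255,   76,   59,   74, 3304], dtype=int32), array([ 0.03263771, -0.05098305]), np.float64(-57.37393342901534)) (array([ 255,   71,   59,   79, 3408], dtype=int32), array([ 0.03374266, -0.05018633]), np.float64(-56.085174750459544))
```

```bash
python3 meas2.py; python3 - <<'E'
from h import *
m=optics.camera_model("wrist");w=optics.read_camera("wrist")
m0=np.load("w0m.npy",allow_pickle=True).item();w0=cv2.imread("pics/w0.png")
# rotation between rectified wheel discs in polar form (hub centre), spokes annulus
def pol(im,mm):
    g=cv2.cvtColor(rect(im,mm,z=.106,R=.09,S=400),cv2.COLOR_BGR2GRAY);p=cv2.warpPolar(g,(200,1440),(200,200),200,cv2.INTER_LINEAR)
    return np.float32(np.clip(p[:,45:95],120,200))
a,b=pol(w0,m0),pol(w,m)
s=range(-24,25);e=[np.abs(np.roll(a,k,0)-b).mean() for k in s];i=int(np.argmin(e));print("image clockwise shift deg",s[i]/4,np.round(e[max(0,i-8):i+9:2],2))
for n in("top","scene"):
    r0=cv2.imread(f"pics/{n}.png");r=optics.read_camera(n);cv2.imwrite(f"pics/{n}2.png",r)
    (u0,v0,u1,v1)=(310,195,334,222) if n=="top" else (258,168,278,200)
    for im in(r0,r):
        g=cv2.cvtColor(im,cv2.COLOR_BGR2GRAY)[v0:v1,u0:u1];k,l,t,c=cv2.connectedComponentsWithStats((g<60).astype('u1'));j=1+np.argmax(t[1:,4]);print(n,t[j],c[j]+[u0,v0])
E
```

```text
[ 0.4663429  -0.04845375  0.42469486] [ 0.94479461  0.01843753 -1.17926677] 9.2
start (np.float64(57.0), np.float64(57.00146090228742), np.float64(8.0)) now (np.float64(58.5), np.float64(58.5068859823702), np.float64(8.0))
(array([ 255,   76,   59,   74, 3304], dtype=int32), array([ 0.03263771, -0.05098305]), np.float64(-57.37393342901534)) (array([ 255,   72,   58,   78, 3403], dtype=int32), array([ 0.03369277, -0.05022083]), np.float64(-56.142644029230965))
image clockwise shift deg -1.75 [4.27 3.49 2.71 1.96 1.4  1.77 2.34 2.97 3.64]
top [ 7  7 10 14 85] [321.64705882 208.27058824]Traceback (most recent call last):
  File "<stdin>", line 14, in <module>
    return _wrapfunc(a, 'argmax', axis=axis, out=out, **kwds)
    return bound(*args, **kwds)
ValueError: attempt to get argmax of an empty sequence
```

Three measures agree that the wheel is about 1.6° short, so I'll go back down and nudge 1.7 mm further.

drive_tool --deltas '[{"gripper": 255,"offset": [-0.043,-0.009,0],"angular": [0,0,0]},{"gripper": 255,"offset": [-0.085,-0.018,0],"angular": [0,0,0]},{"gripper": 255,"offset": [-0.118,-0.025,0],"angular": [0,0,0]},{"gripper": 255,"offset": [-0.118,-0.025,0.036],"angular": [0,0,0]},{"gripper": 255,"offset": [-0.118,-0.025,0.076],"angular": [0,0,0]}]'

```text
t: 9.85
eef_pos: [0.5894, -0.0747, 0.3471]
tool_rot: [0.001, 0.0, 1.0, -0.001]
contact_force: [-0.4, 0.2, -0.5]
gripper_width: -0.001
grasp_force: 0.0
```

drive_tool --deltas '[{"gripper": 255,"offset": [0,0,0.04],"angular": [0,0,0]},{"gripper": 255,"offset": [0,0,0.08],"angular": [0,0,0]},{"gripper": 255,"offset": [0,0,0.12],"angular": [0,0,0]},{"gripper": 255,"offset": [0,0,0.14],"angular": [0,0,0]},{"gripper": 255,"offset": [0,0,0.14],"angular": [0,0,0]}]'

```text
t: 10.35
eef_pos: [0.5856, -0.0739, 0.204]
tool_rot: [-0.004, -0.0, 1.0, -0.001]
contact_force: [0.5, 0.2, 1.0]
gripper_width: -0.0
grasp_force: 0.0
```

drive_tool --deltas '[{"gripper": 255,"offset": [0.003,-0.007,0],"angular": [0,0,0]},{"gripper": 255,"offset": [0.005,-0.014,0],"angular": [0,0,0]},{"gripper": 255,"offset": [0.007,-0.019,0],"angular": [0,0,0]},{"gripper": 255,"offset": [0.008,-0.021,0],"angular": [0,0,0]},{"gripper": 255,"offset": [0.009,-0.0225,0],"angular": [0,0,0]}]'

```text
t: 10.85
eef_pos: [0.5778, -0.0969, 0.2087]
tool_rot: [0.001, 0.0, 1.0, 0.0]
contact_force: [0.1, 0.1, 0.3]
gripper_width: 0.001
grasp_force: 0.0
```

drive_tool --deltas '[{"gripper": 255,"offset": [0.0005,-0.001,0],"angular": [0,0,0]},{"gripper": 255,"offset": [0.001,-0.002,0],"angular": [0,0,0]},{"gripper": 255,"offset": [0.001,-0.002,0],"angular": [0,0,0]}]'

```text
t: 11.15
eef_pos: [0.5775, -0.0977, 0.2083]
tool_rot: [0.001, -0.001, 1.0, 0.0]
contact_force: [3.2, 2.3, 1.0]
gripper_width: -0.0
grasp_force: 1.7
```

```bash
python3 meas.py
```

```text
[ 0.57745416 -0.09769983  0.20829056] [3.19553262 2.33003548 0.97262372] 11.15
start (np.float64(57.0), np.float64(57.00146090228742), np.float64(8.0)) now (np.float64(59.0), np.float64(58.995166742082006), np.float64(8.0))
```

Contact is made but the wheel hasn't moved yet, so I'll nudge on in small steps.

drive_tool --deltas '[{"gripper": 255,"offset": [0.0005,-0.0008,0],"angular": [0,0,0]},{"gripper": 255,"offset": [0.001,-0.0015,0],"angular": [0,0,0]},{"gripper": 255,"offset": [0.001,-0.0015,0],"angular": [0,0,0]},{"gripper": 255,"offset": [0.001,-0.0015,0],"angular": [0,0,0]}]'

```text
t: 11.6
eef_pos: [0.5757, -0.1001, 0.2079]
tool_rot: [0.0, -0.0, 1.0, -0.0]
contact_force: [2.6, 2.8, 0.8]
gripper_width: -0.0
grasp_force: 1.6
```

```bash
python3 meas.py
```

```text
[ 0.57565646 -0.10006664  0.20790511] [2.60354096 2.78608376 0.8434279 ] 11.6
start (np.float64(57.0), np.float64(57.00146090228742), np.float64(8.0)) now (np.float64(56.0), np.float64(56.00472535902653), np.float64(8.0))
```

drive_tool --deltas '[{"gripper": 255,"offset": [-0.007,0.015,0],"angular": [0,0,0]},{"gripper": 255,"offset": [-0.011,0.026,-0.01],"angular": [0,0,0]},{"gripper": 255,"offset": [-0.011,0.026,-0.05],"angular": [0,0,0]},{"gripper": 255,"offset": [-0.011,0.026,-0.095],"angular": [0,0,0]},{"gripper": 255,"offset": [-0.011,0.026,-0.14],"angular": [0,0,0]}]'

```text
t: 12.15
eef_pos: [0.5862, -0.0729, 0.3496]
tool_rot: [-0.001, -0.001, 1.0, -0.0]
contact_force: [1.9, -0.2, -0.3]
gripper_width: -0.004
grasp_force: 0.0
```

drive_tool --deltas '[{"gripper": 255,"offset": [0,0,-0.04],"angular": [0,0,0]},{"gripper": 255,"offset": [0.03,0.006,-0.076],"angular": [0,0,0]},{"gripper": 255,"offset": [0.075,0.015,-0.076],"angular": [0,0,0]},{"gripper": 255,"offset": [0.118,0.025,-0.076],"angular": [0,0,0]},{"gripper": 255,"offset": [0.118,0.025,-0.076],"angular": [0,0,0]}]'

```text
t: 12.65
eef_pos: [0.4638, -0.0481, 0.424]
tool_rot: [-0.001, -0.001, 1.0, 0.001]
contact_force: [0.7, -1.2, -0.1]
gripper_width: 0.001
grasp_force: 0.0
```

```bash
cat > meas3.py <<'E'
exec(open("meas2.py").read())
def pol(im,mm):
    g=cv2.cvtColor(rect(im,mm,z=.106,R=.09,S=400),cv2.COLOR_BGR2GRAY);p=cv2.warpPolar(g,(200,1440),(200,200),200,cv2.INTER_LINEAR)
    return np.float32(np.clip(p[:,45:95],120,200))
m=optics.camera_model("wrist");w=optics.read_camera("wrist");a,b=pol(w0,m0),pol(w,m)
s=range(-24,25);e=[np.abs(np.roll(a,k,0)-b).mean() for k in s];i=int(np.argmin(e));print("image clockwise shift deg",s[i]/4,np.round(e[max(0,i-8):i+9:2],2))
E
python3 meas3.py
```

```text
[ 0.46384984 -0.04813702  0.42404103] [ 0.69966401 -1.20164309 -0.08039077] 12.65
start (np.float64(57.0), np.float64(57.00146090228742), np.float64(8.0)) now (np.float64(55.5), np.float64(55.748473963324), np.float64(8.5))
(array([ 255,   76,   59,   74, 3304], dtype=int32), array([ 0.03263771, -0.05098305]), np.float64(-57.37393342901534)) (array([ 255,   77,   60,   73, 3247], dtype=int32), array([ 0.032083  , -0.05154789]), np.float64(-58.10219207152967))
image clockwise shift deg 1.25 [4.04 3.32 2.64 2.03 1.59 1.99 2.7  3.42 4.15]
```

The wheel is within about 1° of one full turn, which is 0.2 mm at the tray, so I'll leave it there. Next is the button at (0.534,0.167).

drive_tool --deltas '[{"gripper": 255,"offset": [-0.013,0.043,0],"angular": [0,0,0]},{"gripper": 255,"offset": [-0.026,0.086,0],"angular": [0,0,0]},{"gripper": 255,"offset": [-0.04,0.13,0],"angular": [0,0,0]},{"gripper": 255,"offset": [-0.053,0.173,0],"angular": [0,0,0]},{"gripper": 255,"offset": [-0.066,0.216,0],"angular": [0,0,0]}]'

```text
t: 13.25
eef_pos: [0.5359, 0.1695, 0.4236]
tool_rot: [-0.0, -0.0, 1.0, -0.0]
contact_force: [-0.0, -0.6, 0.8]
gripper_width: 0.002
grasp_force: 0.0
```

drive_tool --deltas '[{"gripper": 255,"offset": [0,0,0.045],"angular": [0,0,0]},{"gripper": 255,"offset": [0,0,0.09],"angular": [0,0,0]},{"gripper": 255,"offset": [0,0,0.135],"angular": [0,0,0]},{"gripper": 255,"offset": [0,0,0.18],"angular": [0,0,0]},{"gripper": 255,"offset": [0,0,0.22],"angular": [0,0,0]}]'

```text
t: 13.75
eef_pos: [0.5351, 0.1675, 0.2012]
tool_rot: [-0.0, -0.0, 1.0, -0.001]
contact_force: [0.7, 0.4, -0.4]
gripper_width: 0.002
grasp_force: 0.0
```

drive_tool --deltas '[{"gripper": 255,"offset": [0,0,0.015],"angular": [0,0,0]},{"gripper": 255,"offset": [0,0,0.03],"angular": [0,0,0]},{"gripper": 255,"offset": [0,0,0.038],"angular": [0,0,0]},{"gripper": 255,"offset": [0,0,0.042],"angular": [0,0,0]},{"gripper": 255,"offset": [0,0,0.042],"angular": [0,0,0]}]'

```text
t: 14.25
eef_pos: [0.535, 0.1672, 0.1616]
tool_rot: [-0.0, -0.0, 1.0, -0.0]
contact_force: [1.1, 0.3, 0.3]
gripper_width: 0.003
grasp_force: 0.0
```

```bash
python3 - <<'E'
from h import *
o=bot.get_obs();m=optics.camera_model("wrist");print(o["eef_pos"],o["contact_force"],o["t"])
w=optics.read_camera("wrist");h=cv2.cvtColor(w,cv2.COLOR_BGR2HSV);k=cv2.inRange(h,(50,150,60),(75,255,255));k[:150]=0;n,l,s,c=cv2.connectedComponentsWithStats(k);print([(x.tolist(),y.round().tolist()) for x,y in zip(s[1:],c[1:]) if x[4]>150])
print("pred btn",proj("wrist",(.534,.167,.077),m),"tip",proj("wrist",(*o["eef_pos"][:2],o["eef_pos"][2]-.073),m))
E
```

```text
[0.53496051 0.16719142 0.16159998] [1.12679748 0.29489772 0.34296978] 14.25
[([253, 233, 58, 34, 1195], [282.0, 248.0])]
pred btn (np.float64(280.1777123105158), np.float64(261.79439537042043)) tip (np.float64(280.6841872093473), np.float64(275.08419064847453))
```

The tip is centred over the button in the column direction. Now I'll lower it slowly.

drive_tool --deltas '[{"gripper": 255,"offset": [0,0,0.003],"angular": [0,0,0]},{"gripper": 255,"offset": [0,0,0.006],"angular": [0,0,0]},{"gripper": 255,"offset": [0,0,0.009],"angular": [0,0,0]},{"gripper": 255,"offset": [0,0,0.012],"angular": [0,0,0]},{"gripper": 255,"offset": [0,0,0.012],"angular": [0,0,0]}]'

```text
t: 14.8
eef_pos: [0.5345, 0.1671, 0.1497]
tool_rot: [-0.0, -0.0, 1.0, -0.0]
contact_force: [-0.2, 0.3, 1.1]
gripper_width: -0.002
grasp_force: 0.7
```

drive_tool --deltas '[{"gripper": 255,"offset": [0,0,0.002],"angular": [0,0,0]},{"gripper": 255,"offset": [0,0,0.004],"angular": [0,0,0]},{"gripper": 255,"offset": [0,0,0.006],"angular": [0,0,0]},{"gripper": 255,"offset": [0,0,0.007],"angular": [0,0,0]},{"gripper": 255,"offset": [0,0,0.007],"angular": [0,0,0]}]'

```text
t: 15.3
eef_pos: [0.5347, 0.167, 0.1436]
tool_rot: [-0.0, 0.0, 1.0, 0.0]
contact_force: [-3.1, -1.0, 10.9]
gripper_width: -0.001
grasp_force: 5.4
```

The button is bottomed out: 10.9 N after 6 mm of travel. I'll hold it briefly, then retract upward.

drive_tool --deltas '[{"gripper": 255,"offset": [0,0,0.0005],"angular": [0,0,0]},{"gripper": 255,"offset": [0,0,0.0005],"angular": [0,0,0]}]'

```text
t: 15.5
eef_pos: [0.5347, 0.167, 0.1436]
tool_rot: [-0.0, 0.0, 1.0, 0.0]
contact_force: [-4.8, -1.9, 15.5]
gripper_width: 0.001
grasp_force: 7.6
```

drive_tool --deltas '[{"gripper": 255,"offset": [0,0,-0.02],"angular": [0,0,0]},{"gripper": 255,"offset": [0,0,-0.06],"angular": [0,0,0]},{"gripper": 255,"offset": [0,0,-0.105],"angular": [0,0,0]},{"gripper": 255,"offset": [0,0,-0.15],"angular": [0,0,0]},{"gripper": 255,"offset": [0,0,-0.19],"angular": [0,0,0]}]'

```text
t: 16.0
eef_pos: [0.5346, 0.1669, 0.3344]
tool_rot: [0.001, 0.0, 1.0, 0.0]
contact_force: [0.5, 0.3, -0.7]
gripper_width: 0.002
grasp_force: 0.0
```

drive_tool --deltas '[{"gripper": 255,"offset": [0,0,-0.04],"angular": [0,0,0]},{"gripper": 255,"offset": [0,0,-0.08],"angular": [0,0,0]},{"gripper": 255,"offset": [0,0,-0.08],"angular": [0,0,0]},{"gripper": 255,"offset": [0,0,-0.08],"angular": [0,0,0]}]'

```text
t: 16.4
eef_pos: [0.5348, 0.1671, 0.4128]
tool_rot: [0.001, -0.0, 1.0, 0.0]
contact_force: [0.1, 0.3, -0.5]
gripper_width: -0.0
grasp_force: 0.0
```

```bash
python3 - <<'E'
from station import bot
o=bot.get_obs();print(o["eef_pos"],o["contact_force"],o["t"]);print(bot.hand_in())
E
```

```text
[0.53475356 0.16705211 0.4128394 ] [ 0.07937101  0.32084662 -0.5407643 ] 16.4
the job is handed in; nothing more can be done
None
```

I pushed the wheel clockwise one full turn (about 1° past its start by my image measurement), pressed the green button fully down, retracted clear, and handed the job in at 16.4 s; no result came back.

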